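# Hold the filter lid at its half-way vent mark

### The job

Pick up the loose bayonet lid by its bar and fit it straight down into the water filter housing in the tray, pins through the two gaps, until its disc sits flat on the rim; then twist it clockwise (seen from above) until the bar points at the two narrow half-way ribs, so the housing can vent, never going on to the wide lock blocks where it clicks. The lid is sprung and turns back if released, so finish while still gripping it there, and leave everything else in the tray where it is.

Things in the scene. Friction and masses are not known exactly. Their poses are not given: they have to be found in the camera images.
- lid: Loose white bayonet lid, 64 mm tall, about 0.16 kg, standing on its round plug (46 mm across, 26 mm high, chamfered foot). Two 8 mm pins, 14 mm above the underside, stick out along +x and -x to 33 mm from the axis. Disc 74 mm across at 26 to 34 mm height, grip bar on top. Origin: centre of the plug's underside, z up. Same after a half turn about z.
- lid_bar (a point): Centre of the lid's upright grip bar, 49 mm above the lid's origin. The bar is 66 mm long along the lid's x (in line with the pins), 12 mm thick along its y, 30 mm high (34 to 64 mm above the origin) and stands on the disc: grip it across its thickness from above.
- housing: Fixed white filter housing, upright cup 92 mm across, 80 mm tall, rigidly mounted. Aluminium flange on top, 108 mm across, 6 mm thick, bore 51 mm across. The lid enters with its bar along the housing's x, either way round; home, its disc lies on the flange and its origin is 54 mm above the housing's. Pipe stubs at 30 mm height reach 85 mm out along +y and -y. Origin: centre of its underside, z up.
- gap (a point): Middle of the pin gap on the housing's +x side, at the flange's top, 31 mm from the axis; a second gap lies across from it, on -x. Each is about 14 mm wide and reaches 37 mm from the axis. Below the flange the pins can turn clockwise seen from above; counter-clockwise is blocked after about 0.15 rad.
- mark: The two narrow half-way ribs (4 mm wide, 5 mm high, facing one another across the bore) on the outer edge of the housing's flange, fixed to it, 0.70 rad clockwise of the gaps. Origin: the housing's origin; the x axis runs through both ribs: the lid's bar must end along it, either way round.
- lock (a point): Top of one of two wide lock blocks (14 mm wide, 5 mm high) on the flange's outer edge, 1.40 rad clockwise of the gaps, 48 mm from the axis. The click catch begins to give at about 1.25 rad of lid turn.
- valve (a joint): Sprung valve in the housing, pushed by the lid's pins: 0 at rest, grows as the lid turns clockwise (rad), about the lid's turn from the gaps minus 0.1: 0.6 at the half-way ribs, end stop 1.45. Pushes back with 0.04 N m at 0, 0.10 N m at half-way.
- soap_dish: white ceramic soap dish, open shallow tray 120 x 85 x 22 mm; bystander. Origin: centre of its underside
- dustpan: blue plastic dustpan, about 240 x 200 x 45 mm; bystander. Origin on its underside
- pipe_wrench: stainless steel pipe wrench lying down, about 250 mm long, 40 mm wide, 24 mm high; bystander. Origin on its underside near mid-length, x towards the jaws
- bottle: orange plastic bottle with a white twist cap, standing, 68 mm across, 170 mm tall; bystander. Origin: centre of its underside
- stopper: steel sink stopper with a small knob, 60 mm across, 42 mm tall, no pins, no bar; bystander. Origin: centre of its underside
- cartridge: spare white filter cartridge standing upright, 60 mm across, 100 mm tall; bystander. Origin: centre of its underside
- brush: dish brush lying down; bystander. Origin on its underside
Mind the look-alikes: they are no part of the job. What is shaped like the lid but pink or purple is not meant.

How it is judged:
By the outcome, as a careful person would: the job done as asked, in the order asked, and still so for the second after the job is handed in, while the arm keeps its last pose, push and grip.
It also fails if it takes over 45 s, if anything falls off the work surface, if the arm or the gripper's body presses on something with over 40 N, if the wrist force passes 120 N, or if a joint passes its speed limit or range.

### The arm

A 7-joint arm with a two-finger parallel gripper is mounted at the origin on the work surface. World frame = base frame: x ahead of the robot, y to its left, z up, the work surface at z = 0. Lengths are in m, angles in rad, forces in N, time in s.
With the tool pointing down it reaches from about 0.425 to 0.925 m from the base axis. Payload 6.8 kg.
Tool frame: the origin (TCP) lies at the very end of the fingers, on their centre line; the grasp point (between the pads) lies 19 mm behind it; z points along the fingers, y is the line along which they close (so a half turn about z gives the same grasp; the last joint's range is limited). The gripper opens to 85 mm and grips with 20 to 120 N. Pads are 22 mm wide; open, the fingers measure 114 mm over their backs; the gripper's body (76 mm by 85 mm) begins 54 mm behind the grasp point. The pads swing forward as they close: fully open they stand 13 mm farther back than shut.
Start: joints at [-1.418, 0.477, 0.022, 1.555, -0.011, 1.109, -0.083], TCP at [0.174, 0.652, 0.231] pointing down, gripper open.
Joint ranges: [-2.96, 2.96], [-0.34, 2.1], [-1.41, 1.46], [0.24, 2.44], [-1.37, 4.51], [0.17, 1.92], [-2.96, 2.96]. Speed limits (rad/s): [2.39, 2.39, 3.14, 3.14, 3.14, 3.14, 3.14].

### API

Orientations are given as a unit quaternion [w, x, y, z].
In Python, from station import bot gives the robot as it stands. The module is installed in compiled form; this text tells all that it offers.
- The arm moves only by the shell command python3 -m jog 'ROWS' [OPENING] [FORCE]. ROWS is JSON, a list of rows, each a list of 4 numbers: the shift along the tool's x, y, z in cm, then the turn about the tool's z in rad. In form: [[x, y, z, spin], ...]. A call has 1 to 20 rows; each row is the pose to reach, as a shift and turn from the pose commanded when the call began, along the tool's axes at that moment; what a row does not reach only later rows make up. A row lasts 1/12 s, in which the tool goes at most 41.7 mm and 7.16 degrees, less where a joint would pass 70% of its speed; a pose out of reach is approached as far as the arm can. A call with a gripper value outside its range is refused whole. OPENING is the closure, from -1 (fully open) to 1 (shut), set as the call begins (- or left out, the last holds). The fingers move at their own pace and stop on an object; FORCE is the grip in N (left out, the last holds). Time passes only in rows, so rows that repeat a pose let the fingers close. It gives the time, the measured TCP pose, the force, the opening and the grip force at its end, in the units of the state.
- bot.get_obs(): the state, without advancing time (a new reading comes with each control period).
- bot.read_camera(name): name is "scene" or "top" or "wrist"; returns a dict with "pixels" (384x512x3 uint8, red, green, blue), "depth" (384x512 float32, m along the optical axis (not along the pixel's ray), 0 where there is no reading), "fovy" (degrees; the focal length in pixels is half the picture's height over the tangent of half this angle, whatever the lens; pixels are square), "cx", "cy" (the principal point, pixels), "pose" (4x4, takes a point from camera to world coordinates). Camera axes: x right, y down, z forward; pixel columns grow to the right and rows downward; lengths in m; the calibration is good to about 2 mm. A picture is of the moment at which its call begins.
- bot.hand_in(): hands the job in; it is judged then, once.
The state is a dict: "t": time; "q": joint angles; "joint_vel": joint speeds; "joint_torque": joint torques, N m; "eef_pos": TCP position; "tool_rot": TCP orientation; "contact_force": force on the tool from outside, world axes, zero at the start; "torque": the same for the moment, N m; "gripper_width": opening from 0.0 (shut) to 1.0 (fully open); "grasp_force": force on a finger pad.
Only numpy, scipy, OpenCV 4.12 (cv2) and the standard library are available. Lean on these libraries where they do the work, as an engineer would, in place of code of your own. Each camera call takes 0.05 s, during which the arm holds its last target. There are 200 camera calls.

## Working session

There is one attempt and no reset: what is moved stays moved. The work goes in short steps, Python scripts to look and compute and a shell command to move; the robot and the scene stay as the last step left them, time stands still between calls to the robot, and variables do not carry over. Pictures are saved under pics/ and viewed, at most 10 in all, crops included, and the job is handed in when it is done.

```bash
mkdir -p pics; cat > h.py <<'E'
import numpy as np,cv2,pickle
from station import bot
def take(n,f):
    c=bot.read_camera(n); pickle.dump(c,open(f'pics/{f}.pkl','wb'))
    cv2.imwrite(f'pics/{f}.png',c['pixels'][:,:,::-1]); return c
def load(f): return pickle.load(open(f'pics/{f}.pkl','rb'))
def cloud(c):
    d=c['depth'];h,w=d.shape;f=h/2/np.tan(np.radians(c['fovy'])/2)
    v,u=np.mgrid[:h,:w];P=np.stack([(u-c['cx'])/f*d,(v-c['cy'])/f*d,d],-1)
    P=P@c['pose'][:3,:3].T+c['pose'][:3,3];P[d==0]=np.nan;return P
def crop(c,u0,u1,v0,v1,s,f):
    cv2.imwrite(f'pics/{f}.png',cv2.resize(c['pixels'][v0:v1,u0:u1,::-1],None,fx=s,fy=s,interpolation=cv2.INTER_CUBIC))
E
python3 - <<'E'
from h import *
a=take('top','top');b=take('scene','scene')
cv2.imwrite('pics/both.png',cv2.resize(np.vstack([a['pixels'],b['pixels']])[:,:,::-1],(400,600)) )
o=bot.get_obs();print(o)
print(a['pose'],a['fovy'],b['pose'])
E
```

```text
{'t': 0.1, 'q': array([-1.41807596,  0.47771925,  0.02235009,  1.55635498, -0.01150659,
        1.10930841, -0.08310033]), 'joint_vel': array([ 1.87346722e-03, -1.47081300e-03, -8.43251803e-04, -1.28784830e-03,
       -7.15689459e-05, -5.50545891e-04, -2.27417484e-03]), 'joint_torque': array([ 4.89860075e-03, -5.97756743e+01,  1.61379453e+00, -2.81955528e+01,
        1.28171218e-02,  5.04479904e-03,  4.53542356e-06]), 'eef_pos': array([0.17393917, 0.65164591, 0.23042086]), 'tool_rot': array([-4.89917481e-05,  1.30035789e-01,  9.91508953e-01, -8.29434450e-04]), 'contact_force': array([ 0.24810054, -0.04118825,  0.30565272]), 'torque': array([-0.07148898,  0.00693523,  0.00597184]), 'grasp_force': 0.0, 'gripper_width': 0.9990363184294829}
[[ 0.01206759 -0.99364733  0.11188998  0.50594787]
 [-0.99923302 -0.01615226 -0.03567181  0.03869709]
 [ 0.03725248 -0.11137369 -0.99308014  1.0804225 ]
 [ 0.          0.          0.          1.        ]] 55.826365156930486 [[-0.59283355  0.61258605 -0.52276833  1.31054441]
 [ 0.8051216   0.46542581 -0.36763845  0.5097279 ]
 [ 0.01809969 -0.63884047 -0.76912629  1.10132487]
 [ 0.          0.          0.          1.        ]]
```

View pics/top.png

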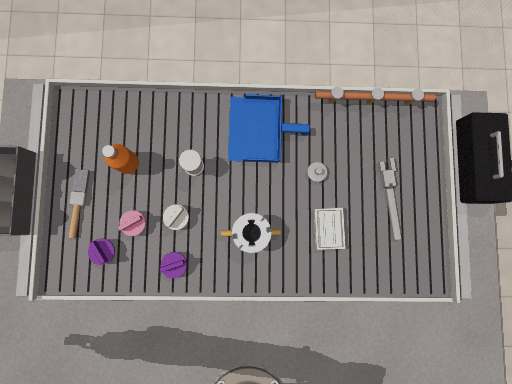

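View pics/scene.png

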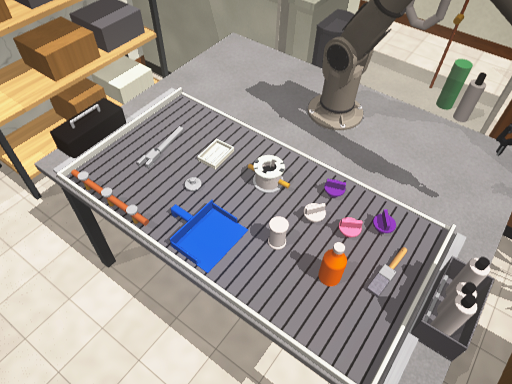

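Candidates in the top view are white (176,217), pink (132,223), purple (101,252) and purple (173,265). Only the white one at (176,217) fits the description. The housing, with its orange stubs, is at (251,233). I'll confirm in a crop and measure.

```bash
python3 - <<'E'
from h import *
c=load('top');crop(c,150,290,195,275,5.7,'crop1')
P=cloud(c);rgb=c['pixels'].astype(int)
def box(u0,u1,v0,v1,z0,z1):
    Q=P[v0:v1,u0:u1].reshape(-1,3);K=rgb[v0:v1,u0:u1].reshape(-1,3)
    m=(Q[:,2]>z0)&(Q[:,2]<z1);return Q[m],K[m]
for n,b in dict(disc=(155,197,198,238,.026,.045),bar=(155,197,198,238,.052,.075),flange=(222,280,205,262,.07,.083),ribs=(222,280,205,262,.0835,.095)).items():
    Q,K=box(*b)
    if len(Q)<4: print(n,len(Q));continue
    xy=Q[:,:2].astype(np.float32);(cx,cy),r=cv2.minEnclosingCircle(xy)
    l=cv2.fitLine(xy,cv2.DIST_L2,0,.01,.01).ravel()
    print(n,len(Q),'mean',Q.mean(0),'circ',cx,cy,r,'ang',np.arctan2(l[1],l[0]),'minrect',cv2.minAreaRect(xy),'z',np.percentile(Q[:,2],[5,50,95]))
    if n=='ribs':print(Q[:,:3].round(3))
E
```

```text
disc 404 mean [0.53551855 0.21070353 0.03386604] circ 0.5361651182174683 0.21247506141662598 0.03687925264239311 ang 0.95073366 minrect ((0.5361533761024475, 0.21131321787834167), (0.0717819556593895, 0.0711778923869133), 45.212928771972656) z [0.03050269 0.03372612 0.03747378]
bar 116 mean [0.53549261 0.21199074 0.06319228] circ 0.5359412431716919 0.21236485242843628 0.03303487226366997 ang -0.645218 minrect ((0.5362520217895508, 0.21261054277420044), (0.013012407347559929, 0.0655437707901001), 53.668060302734375) z [0.0558727  0.06362195 0.06682528]
flange 818 mean [ 0.49429623 -0.00346512  0.07972104] circ 0.49466949701309204 -0.0033826762810349464 0.054063718765974045 ang 0.41791618 minrect ((0.49465206265449524, -0.0030384771525859833), (0.10658316314220428, 0.10442470014095306), 0.9765584468841553) z [0.07695241 0.07982909 0.08230731]
ribs 69 mean [0.4956178  0.00430505 0.08528094] circ 0.4945579171180725 -0.0026550348848104477 0.0526520200073719 ang -1.2997751 minrect ((0.4968092739582062, -0.001920074224472046), (0.08401479572057724, 0.09914195537567139), 34.735538482666016) 
[... 993 characters left out ...]
85]
 [ 0.487  0.049  0.084]
 [ 0.487  0.046  0.086]
 [ 0.487  0.044  0.088]
 [ 0.487  0.041  0.085]
 [ 0.487  0.038  0.085]
 [ 0.484  0.049  0.086]
 [ 0.485  0.046  0.086]
 [ 0.485  0.043  0.088]
 [ 0.485  0.041  0.084]
 [ 0.485  0.038  0.084]
 [ 0.482  0.046  0.087]
 [ 0.482  0.043  0.084]
 [ 0.482  0.041  0.084]
 [ 0.482  0.038  0.085]
 [ 0.482  0.024  0.084]
 [ 0.479  0.046  0.085]
 [ 0.479  0.043  0.085]
 [ 0.479  0.041  0.084]
 [ 0.479  0.038  0.084]
 [ 0.475 -0.041  0.085]
 [ 0.472 -0.036  0.084]
 [ 0.466 -0.028  0.085]
 [ 0.461  0.024  0.086]
 [ 0.461  0.021  0.086]
 [ 0.458  0.027  0.085]
 [ 0.455  0.029  0.084]
 [ 0.455  0.027  0.086]
 [ 0.455 -0.003  0.084]
 [ 0.445 -0.001  0.086]]
```

View pics/crop1.png

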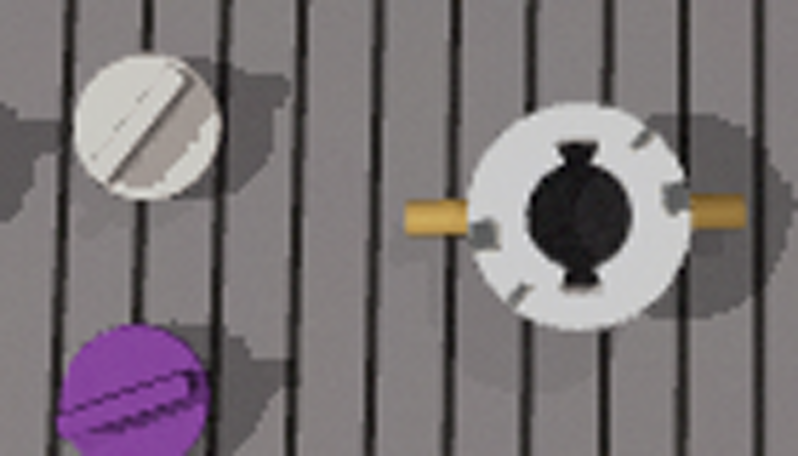

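Crop: the white disc with its diagonal bar is at (147,127). The housing centre is at (579,216), with pin gaps at top and bottom (577,150)/(580,278), narrow ribs at (640,137)/(521,296), and lock blocks at (677,197)/(484,234). All heights and sizes match.
- **Lid:** (0.536, 0.2123), bar yaw −0.64.
- **Housing:** (0.4945, −0.003), gap yaw +0.024. The stubs, ribs and locks agree.

```bash
cat >> h.py <<'E'
from scipy.spatial.transform import Rotation as Ro
def go(x,y,z,baryaw):
    o=bot.get_obs();R=Ro.from_quat(np.roll(o['tool_rot'],-1)).as_matrix()
    d=R.T@(np.array([x,y,z])-o['eef_pos'])*100
    cur=np.arctan2(R[1,1],R[0,1])+np.pi/2   # bar yaw equiv
    s=(cur-baryaw+np.pi/2)%np.pi-np.pi/2
    print('t',round(o['t'],2),'pos',o['eef_pos'].round(4),'tilt',R[:2,2].round(4),'cm',d.round(2),'spin',round(s,3),'F',o['contact_force'].round(1),'T',o['torque'].round(2),'w',round(o['gripper_width'],3),'g',round(o['grasp_force'],1),'q',o['q'].round(2))
E
python3 -c "
from h import *
go(.536,.2123,.14,-.64)"
```

```text
t 0.1 pos [0.1739 0.6516 0.2304] tilt [-0.0003 -0.0016] cm [-46.31 -33.1    9.1 ] spin 0.379 F [ 0.2 -0.   0.3] T [-0.07  0.01  0.01] w 0.999 g 0.0 q [-1.42  0.48  0.02  1.56 -0.01  1.11 -0.08]
```

```bash
python3 -m jog '[[-1,-0.7,0,0.01],[-3,-2.1,0,0.03],[-6,-4.3,0,0.05],[-9,-6.4,0,0.08],[-12,-8.6,0,0.1],[-15,-10.7,0,0.13],[-18,-12.9,0,0.16],[-21,-15,0,0.18],[-24,-17.2,0,0.2],[-27,-19.3,0.5,0.23],[-30,-21.4,1,0.26],[-33,-23.6,2,0.28],[-36,-25.7,3,0.3],[-39,-27.9,4.5,0.33],[-42,-30,6,0.35],[-44.5,-31.8,7.5,0.37],[-45.8,-32.7,8.6,0.38],[-46.3,-33.1,9.1,0.38],[-46.3,-33.1,9.1,0.38],[-46.3,-33.1,9.1,0.38]]' -0.3 60
python3 -c "
from h import *
go(.536,.2123,.038,-.64)
c=take('wrist','w1')"
```

```text
t: 1.77
eef_pos: [0.5354, 0.2135, 0.1404]
tool_rot: [-0.0, 0.315, 0.949, 0.0]
contact_force: [-0.3, -0.1, -0.4]
gripper_width: 0.645
grasp_force: 0.0
t 1.77 pos [0.5354 0.2135 0.1404] tilt [-0.0008  0.0004] cm [-0.13 -0.06 10.24] spin -0.0 F [-0.3 -0.1 -0.4] T [ 0.02  0.05 -0.01] w 0.645 g 0.0 q [-0.69  0.43  0.26  1.89 -0.15  0.84  0.58]
```

View pics/w1.png

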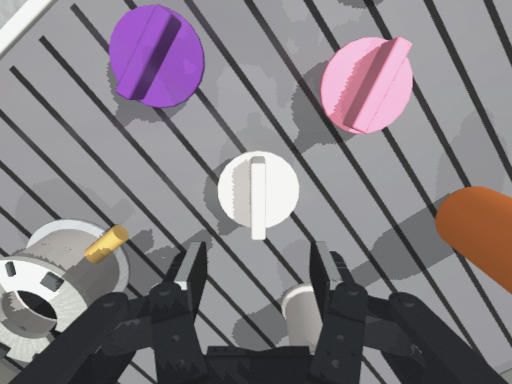

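The wrist view shows the white bar at (258,197), upright in the picture and centred between the fingers at (190,275)/(320,275). I'll refine with its depth.

```bash
python3 - <<'E'
from h import *
c=load('w1');P=cloud(c)
Q=P[140:250,205:310].reshape(-1,3);Q=Q[(Q[:,2]>.055)&(Q[:,2]<.072)];xy=Q[:,:2].astype(np.float32)
print(len(Q),Q.mean(0),cv2.minAreaRect(xy),np.percentile(Q[:,2],[5,50,95]))
l=cv2.fitLine(xy,cv2.DIST_L2,0,.01,.01).ravel();print(np.arctan2(l[1],l[0]))
Q=P[140:240,205:310].reshape(-1,3);Q=Q[(Q[:,2]>.028)&(Q[:,2]<.04)]
print(cv2.minEnclosingCircle(Q[:,:2].astype(np.float32)))
E
```

```text
1167 [0.53188988 0.21505077 0.06412525] ((0.5344308614730835, 0.21318909525871277), (0.011986681260168552, 0.06617315858602524), 53.541255950927734) [0.06246997 0.06429508 0.06545218]
-0.64155453
((0.5340986251831055, 0.21299688518047333), 0.037025149911642075)
```

```bash
python3 -m jog '[[0,0,1,0],[0,0,3,0],[0,0,5,0],[-0.05,-0.05,7,0],[-0.05,-0.05,8.8,0],[-0.05,-0.05,9.8,0],[-0.05,-0.05,10.2,0],[-0.05,-0.05,10.2,0],[-0.05,-0.05,10.2,0]]' - 60
python3 -m jog '[[0,0,0,0],[0,0,0,0],[0,0,0,0],[0,0,0,0],[0,0,0,0],[0,0,0,0]]' 1 80
python3 -c "
from h import *
go(.4945,-.003,.16,.024)"
```

```text
t: 2.57
eef_pos: [0.5364, 0.2129, 0.0389]
tool_rot: [0.0, 0.315, 0.949, 0.0]
contact_force: [-0.0, -0.2, -0.3]
gripper_width: 0.649
grasp_force: 0.0
t: 3.07
eef_pos: [0.5368, 0.2126, 0.0391]
tool_rot: [0.001, 0.315, 0.949, 0.001]
contact_force: [-0.8, 0.1, 6.5]
gripper_width: 0.123
grasp_force: 79.0
t 3.07 pos [0.5368 0.2126 0.0391] tilt [0.0014 0.0009] cm [ -9.51 -19.8  -12.11] spin -0.665 F [-0.8  0.1  6.5] T [-0.03  0.12  0.01] w 0.123 g 79.0 q [-0.65  0.58  0.22  1.95 -0.2   0.64  0.62]
```

Gripped: width is 0.123 (about 12 mm) at 79 N. Next I lift and carry over the housing.

```bash
python3 -m jog '[[0,0,-0.5,0],[0,0,-1.5,0],[0,0,-3,0],[0,0,-5,0],[0,0,-7,0],[0,0,-9,0],[0,0,-10.5,0],[-0.5,-1,-11.5,-0.03],[-1.3,-2.7,-12,-0.1],[-2.2,-4.5,-12,-0.17],[-3.2,-6.5,-12,-0.24],[-4.2,-8.6,-12,-0.31],[-5.2,-10.7,-12,-0.38],[-6.2,-12.8,-12,-0.45],[-7.2,-14.9,-12,-0.52],[-8.1,-16.9,-12,-0.59],[-8.9,-18.5,-12,-0.64],[-9.4,-19.5,-12,-0.66],[-9.5,-19.8,-12,-0.665],[-9.5,-19.8,-12,-0.665]]'
python3 - <<'E'
from h import *
go(.4945,-.003,.15,.024)
c=take('top','top2');w=take('wrist','w2')
crop(c,200,300,180,280,4,'c2a')
a=cv2.imread('pics/c2a.png');b=cv2.imread('pics/w2.png')
cv2.imwrite('pics/c2.png',np.hstack([cv2.resize(a,(384,384)),b])[:, :800] if 0 else cv2.resize(np.hstack([cv2.resize(a,(384,384)),b]),(800,343)))
P=cloud(c);
Q=P[200:270,220:285].reshape(-1,3);Q=Q[(Q[:,2]>.076)&(Q[:,2]<.083)];print('flange',len(Q),cv2.minEnclosingCircle(Q[:,:2].astype(np.float32)))
E
```

```text
t: 4.73
eef_pos: [0.4935, -0.0042, 0.1587]
tool_rot: [-0.0, -0.011, 1.0, -0.0]
contact_force: [0.2, -0.0, -1.3]
gripper_width: 0.13
grasp_force: 78.1
t 4.73 pos [ 0.4935 -0.0042  0.1587] tilt [-0.     -0.0001] cm [-0.1   0.11  0.87] spin -0.002 F [ 0.2 -0.  -1.3] T [-0.02 -0.05 -0.  ] w 0.13 g 78.1 q [-0.29  0.27  0.21  2.06 -0.08  0.81  1.55]
flange 0 ((0.0, 0.0), 0.0)
```

View pics/c2.png

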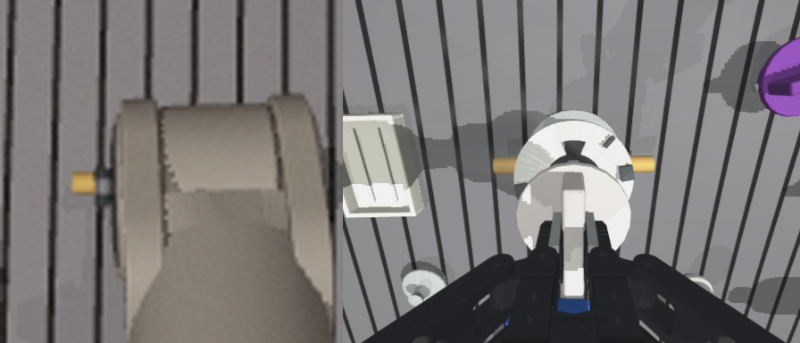

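The top view is blocked by the arm. The wrist view shows the lid held square, with the far gap at (575,150) almost in line with the bar at (573,200). Both are in one camera, so I'll measure the lid against the flange there.

```bash
python3 - <<'E'
from h import *
from scipy.optimize import least_squares
c=load('w2');P=cloud(c)
# composite scale 800/896 ; wrist col = x*1.12-384, row=y*1.12
def fit(z0,z1,R,lab,box):
    u0,u1,v0,v1=box
    m=np.zeros(P.shape[:2],bool);m[v0:v1,u0:u1]=True
    m&=(P[...,2]>z0)&(P[...,2]<z1)
    Q=P[m];h=cv2.convexHull(Q[:,:2].astype(np.float32))[:,0]
    mm=Q[:,:2].mean(0)
    f=lambda p:np.hypot(*(h-p[:2]).T)-R
    s=least_squares(f,mm,loss='soft_l1',f_scale=.001)
    r=f(s.x);g=abs(r)<.002
    print(lab,len(Q),np.median(Q[:,2]),'c',s.x.round(4),'inliers',g.sum(),len(h),'rms',r[g].std());return s.x
b=(140,380,100,330)
F=fit(.076,.0825,.054,'flange',b)
D=fit(.140,.160,.037,'disc',b)
m=(P[...,2]>.176)&(P[...,2]<.192);m[:150]=0;m[:,:225]=0;m[:,285:]=0;m[335:]=0
Q=P[m];l=cv2.fitLine(Q[:,:2].astype(np.float32),cv2.DIST_L2,0,.01,.01).ravel();print('bar',len(Q),np.median(Q[:,2]),cv2.minAreaRect(Q[:,:2].astype(np.float32)),np.arctan2(l[1],l[0]))
m=(P[...,2]>.0837)&(P[...,2]<.09);m[:100]=0;m[260:]=0;m[:,:180]=0;m[:,340:]=0
n,L=cv2.connectedComponents(m.astype(np.uint8))
for i in range(1,n):
    if (L==i).sum()>15:
        q=P[L==i].mean(0);print('blk',(L==i).sum(),q.round(4),np.arctan2(*(q[:2]-F)[::-1]).round(3),np.hypot(*(q[:2]-F)).round(4))
E
```

```text
flange 5004 0.08045484569678138 c [ 0.4932 -0.003 ] inliers 54 54 rms 0.00025625514146749765
disc 6452 0.15390745724254182 c [ 0.4917 -0.0031] inliers 50 50 rms 0.00022418437604326558
bar 3668 0.18385700299123736 ((0.4913782477378845, -0.003041643649339676), (0.06532138586044312, 0.0278693288564682), 16.600866317749023) 0.023408256
blk 84 [0.4557 0.0261 0.0853] 2.482 0.0475
blk 258 [0.4832 0.0432 0.0853] 1.785 0.0472
blk 136 [ 0.5006 -0.0515  0.0855] -1.42 0.049
```

```bash
python3 -m jog '[[-0.08,0,0.3,0],[-0.15,0,1,0],[-0.15,0,2,0],[-0.15,0,3,0],[-0.15,0,3.5,0],[-0.15,0,3.8,0],[-0.15,0,4.1,0],[-0.15,0,4.4,0],[-0.15,0,4.7,0],[-0.15,0,5,0],[-0.15,0,5.2,0]]'
python3 -c "
from h import *
go(.4948,-.004,.093,.024)"
```

```text
t: 5.75
eef_pos: [0.4954, -0.0032, 0.1061]
tool_rot: [0.0, -0.012, 1.0, 0.0]
contact_force: [1.1, 0.2, -1.1]
gripper_width: 0.126
grasp_force: 78.1
t 5.75 pos [ 0.4954 -0.0032  0.1061] tilt [0.0001 0.0001] cm [ 0.06 -0.08  1.31] spin 0.0 F [ 1.1  0.2 -1.1] T [ 0.03  0.01 -0.01] w 0.126 g 78.1 q [-0.28  0.36  0.19  2.1  -0.1   0.69  1.58]
```

```bash
python3 -m jog '[[0,0,0.2,0],[0,0,0.4,0],[0,0,0.6,0],[0,0,0.8,0],[0,0,1,0],[0,0,1.1,0],[0,0,1.2,0],[0,0,1.2,0]]'
python3 -m jog '[[0,0,0.05,0],[0,0,0.1,0],[0,0,0.15,0],[0,0,0.15,0]]'
python3 -c "
from h import *
go(.4948,-.004,.093,.024)"
```

```text
t: 6.42
eef_pos: [0.4953, -0.0032, 0.0941]
tool_rot: [-0.0, -0.012, 1.0, -0.0]
contact_force: [0.0, -0.2, -0.9]
gripper_width: 0.124
grasp_force: 78.1
t: 6.75
eef_pos: [0.4955, -0.0031, 0.0931]
tool_rot: [0.0, -0.012, 1.0, 0.0]
contact_force: [-2.0, -0.2, 3.0]
gripper_width: 0.123
grasp_force: 78.8
t 6.75 pos [ 0.4955 -0.0031  0.0931] tilt [0.0002 0.0002] cm [ 0.08 -0.09  0.01] spin 0.0 F [-2.  -0.2  3. ] T [-0.08  0.3   0.03] w 0.123 g 78.8 q [-0.27  0.38  0.18  2.11 -0.11  0.66  1.58]
```

Seated, with the lid origin at about 54 mm and light contact. I press lightly and twist clockwise (positive tool spin), stopping a little short to check.

```bash
python3 -m jog '[[0,0,0.04,0],[0,0,0.05,0.03],[0,0,0.05,0.08],[0,0,0.05,0.13],[0,0,0.05,0.18],[0,0,0.05,0.23],[0,0,0.05,0.28],[0,0,0.05,0.33],[0,0,0.05,0.38],[0,0,0.05,0.43],[0,0,0.05,0.48],[0,0,0.05,0.53],[0,0,0.05,0.58],[0,0,0.05,0.62],[0,0,0.05,0.65],[0,0,0.05,0.67],[0,0,0.05,0.67],[0,0,0.05,0.67]]' - 100
python3 - <<'E'
from h import *
go(.4948,-.004,.093,-.67)
w=take('wrist','w3');take('scene','s3')
E
```

```text
t: 8.25
eef_pos: [0.4962, -0.0038, 0.0931]
tool_rot: [0.001, 0.317, 0.948, 0.0]
contact_force: [-2.0, -1.7, 7.5]
gripper_width: 0.118
grasp_force: 98.4
t 8.25 pos [ 0.4962 -0.0038  0.0931] tilt [ 0.0016 -0.0004] cm [ 0.1  -0.1   0.01] spin 0.024 F [-2.  -1.7  7.5] T [-0.48  0.4   0.13] w 0.118 g 98.4 q [-0.41  0.39  0.35  2.12 -0.22  0.66  1.02]
```

View pics/w3.png

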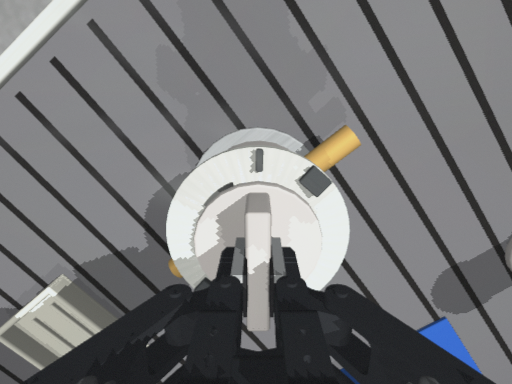

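The bar (258,205–330) now points at the far narrow rib (259,160), with the lock block at (316,181) still well clockwise of it. I'll measure the remaining angle.

```bash
python3 - <<'E'
from h import *
from scipy.optimize import least_squares
c=load('w3');P=cloud(c)
def fit(Q,R,lab):
    h=cv2.convexHull(Q[:,:2].astype(np.float32))[:,0]
    f=lambda p:np.hypot(*(h-p[:2]).T)-R
    s=least_squares(f,Q[:,:2].mean(0),loss='soft_l1',f_scale=.001);print(lab,len(Q),s.x.round(4),np.median(Q[:,2]),'rms',f(s.x).std());return s.x
B=P[130:290,150:360].reshape(-1,3)
F=fit(B[(B[:,2]>.076)&(B[:,2]<.0828)],.054,'flange')
m=(P[...,2]>.085)&(P[...,2]<.092);m[:180]=0;m[280:]=0;m[:,:190]=0;m[:,330:]=0
D=fit(P[m],.037,'disc')
# disc flatness
Q=P[m];A=np.c_[Q[:,:2]-D,np.ones(len(Q))];print('disc plane',np.linalg.lstsq(A,Q[:,2],rcond=None)[0])
m=(P[...,2]>.11)&(P[...,2]<.125);m[:185]=0;m[335:]=0;m[:,:236]=0;m[:,278:]=0
n,L,st,_=cv2.connectedComponentsWithStats(m.astype(np.uint8));i=1+st[1:,4].argmax();Q=P[L==i]
# upper part of bar only, free of fingers
for v1 in (235,335):
    k=(L==i).copy();k[v1:]=0;Q=P[k];print('bar',len(Q),np.median(Q[:,2]),cv2.minAreaRect(Q[:,:2].astype(np.float32)),Q.mean(0))
hsv=cv2.cvtColor(c['pixels'],cv2.COLOR_RGB2GRAY)
for lab,(u0,u1,v0,v1) in dict(rib=(250,270,146,176),block=(296,336,160,202)).items():
    k=np.zeros(m.shape,bool);k[v0:v1,u0:u1]=True;k&=(hsv<90)&(P[...,2]>.079)
    q=P[k].mean(0);d=q[:2]-F;print(lab,k.sum(),q.round(4),'ang',np.arctan2(d[1],d[0]).round(4),'r',np.hypot(*d).round(4))
E
```

```text
flange 9436 [ 0.4931 -0.0027] 0.08049997676995178 rms 0.0002587192507962696
disc 6552 [ 0.4938 -0.0022] 0.08842109890933433 rms 0.005052965288990315
disc plane [ 0.00888097 -0.01355256  0.08849254]
bar 753 0.11807880299785631 ((0.472009539604187, 0.01334974355995655), (0.011864482425153255, 0.01177006121724844), 52.364253997802734) [0.47114188 0.01407617 0.11735086]
bar 3285 0.11837657490869073 ((0.493076354265213, -0.003950882703065872), (0.01973762735724449, 0.06634491682052612), 48.03969192504883) [4.89704227e-01 8.60873988e-05 1.18143592e-01]
rib 2 [0.4547 0.0263 0.085 ] ang 2.495 r 0.0481
block 78 [0.4799 0.0426 0.0848] ang 1.8543 r 0.0472
```

```bash
python3 - <<'E'
from h import *
c=load('w3');P=cloud(c);F=np.array([.4931,-.0027])
a=lambda q:np.arctan2(q[1]-F[1],q[0]-F[0])
for lab,(u0,u1,v0,v1) in dict(rib=(248,272,140,178),block=(294,338,158,204)).items():
    k=np.zeros(P.shape[:2],bool);k[v0:v1,u0:u1]=True;k&=(P[...,2]>.0832)&(P[...,2]<.09)
    Q=P[k];print(lab,k.sum(),Q.mean(0).round(4),a(Q.mean(0)).round(4)-np.pi,cv2.minAreaRect(Q[:,:2].astype(np.float32)))
# bar: row centres where z near top
r=[]
for v in range(198,232):
    z=P[v,236:282];k=(z[:,2]>.115)&(z[:,2]<.122)
    if k.sum()>5:r.append(z[k][[0,-1],:2].mean(0))
for v in range(300,328):
    z=P[v,240:280];k=(z[:,2]>.115)&(z[:,2]<.122)
    if 5<k.sum()<35:r.append(z[k][[0,-1],:2].mean(0))
r=np.array(r,np.float32);l=cv2.fitLine(r,cv2.DIST_HUBER,0,.01,.01).ravel();print(len(r),'bar yaw',np.arctan2(l[1],l[0]),'end',r[0],a(r[0])-np.pi)
crop(c,190,350,130,340,2.8,'c3')
E
```

```text
rib 174 [0.4556 0.0267 0.0852] -0.664492653589793 ((0.4557458758354187, 0.02648930437862873), (0.0037416876293718815, 0.012113489210605621), 53.20932388305664)
block 659 [0.4833 0.042  0.0857] -1.353792653589793 ((0.48418229818344116, 0.03891805186867714), (0.014100644737482071, 0.02183440886437893), 11.331087112426758)
50 bar yaw -0.64241666 end [0.46761099 0.01637737] -0.6425113266622873
```

View pics/c3.png

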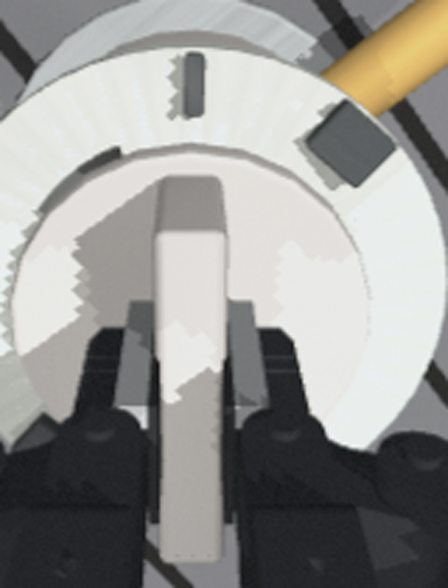

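The disc top is 8 mm above the flange, so it's home and flat. The bar is at −0.642 and the ribs average about −0.66, so I add 0.02 rad and settle.

```bash
python3 -m jog '[[0,0,0,0.01],[0,0,0,0.02],[0,0,0,0.02],[0,0,0,0.02],[0,0,0,0.02],[0,0,0,0.02]]'
python3 - <<'E'
from h import *
go(.4948,-.004,.093,-.66)
c=take('wrist','w4');P=cloud(c);r=[]
for a,b,w in((198,232,46),(300,328,40)):
  for v in range(a,b):
    z=P[v,238:238+w];k=(z[:,2]>.115)&(z[:,2]<.122)
    if 5<k.sum()<35:r.append(z[k][[0,-1],:2].mean(0))
l=cv2.fitLine(np.array(r,np.float32),cv2.DIST_HUBER,0,.01,.01).ravel();print('bar',np.arctan2(l[1],l[0]))
m=(P[...,2]>.083)&(P[...,2]<.093);m[:]=m&(np.hypot(P[...,0]-.4935,P[...,1]+.0025)<.034);m[:190]=0;m[285:]=0
for s in (slice(190,240),slice(290,340)):
    k=m[:,s];print('disc z',k.sum(),np.median(P[:,s][k][:,2]))
k=np.zeros(m.shape,bool);k[140:178,244:276]=True;k&=(P[...,2]>.0832)&(P[...,2]<.09);q=P[k].mean(0);print('rib',np.arctan2(q[1]+.0027,q[0]-.4931)-np.pi)
E
```

```text
t: 8.85
eef_pos: [0.4962, -0.0038, 0.0932]
tool_rot: [0.001, 0.327, 0.945, 0.0]
contact_force: [-0.6, -2.3, 6.5]
gripper_width: 0.122
grasp_force: 98.5
t 8.85 pos [ 0.4962 -0.0038  0.0932] tilt [ 0.0016 -0.0004] cm [ 0.1  -0.1   0.01] spin -0.006 F [-0.6 -2.3  6.5] T [-0.43  0.39  0.13] w 0.122 g 98.5 q [-0.41  0.39  0.36  2.12 -0.22  0.66  1.  ]
bar -0.66225463
disc z 2221 0.08854978864772084
disc z 1543 0.08845951239910363
rib -0.6669114123262787
```

The bar (−0.662) now agrees with the ribs (−0.66), the disc is flat and the grip is firm at 98 N. I'm handing in.

```bash
python3 -c "
from station import bot
print(bot.hand_in())"
```

```text
the job is handed in; nothing more can be done
None
```

I handed the job in with the white lid sitting flat on the housing rim, twisted clockwise until its bar measured in line with the half-way ribs (within about 0.01 rad), well short of the lock blocks and still gripped at about 98 N; the hand-in returned no verdict.

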